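Find and seat the loose lid on the bits boxes

ROBOT

A 7-joint arm with a two-finger parallel gripper is mounted at the origin on the work surface. World frame = base frame: x ahead of the robot, y to its left, z up, the work surface at z = 0. Lengths are in m, angles in rad, forces in N, time in s.
With the tool pointing down it reaches from about 0.425 to 0.925 m from the base axis. Payload 6.8 kg.
Tool frame: the origin (TCP) lies at the very end of the fingers, on their centre line; the grasp point (between the pads) lies 19 mm behind it; z points along the fingers, x is the direction in which the jaws open and shut, and the axes are right-handed (so a half turn about z gives the same grasp; the last joint's range is limited). The gripper opens to 85 mm and grips with 20 to 120 N. Pads are 22 mm wide; open, the fingers measure 114 mm over their backs; the gripper's body (76 mm by 85 mm) begins 54 mm behind the grasp point. The pads swing forward as they close: fully open they stand 13 mm farther back than shut.
Start: joints at [-1.294, 0.477, 0.022, 1.555, -0.011, 1.109, -0.083], TCP at [0.253, 0.626, 0.231] pointing down, gripper open.
Joint ranges: [-2.96, 2.96], [-0.34, 2.1], [-1.41, 1.46], [0.24, 2.44], [-1.37, 4.51], [0.17, 1.92], [-2.96, 2.96]. Speed limits (rad/s): [2.39, 2.39, 3.14, 3.14, 3.14, 3.14, 3.14].

INTERFACE

Orientations are given as a unit quaternion [w, x, y, z].
In Python, from station import bot gives the robot as it stands.
- The arm moves only by the shell command python3 -m creep 'ROWS' [FORCE]. ROWS is JSON, a list that holds one entry, the list of rows, each a list of 7 numbers: the shift along the tool's x, y, z in cm, then the turn, a rotation vector about the tool's x, y, z in rad, then the opening, from 0 (shut) to 1 (fully open). In form: [[[dx, dy, dz, wx, wy, wz, claw], ...]]. A call has 1 to 10 rows; each row is the pose to reach, as a shift and turn from the pose commanded when the call began, along the tool's axes at that moment; what a row does not reach only later rows make up. A row lasts 1/8 s, in which the tool goes at most 62.5 mm and 10.7 degrees, less where a joint would pass 70% of its speed; a pose out of reach is approached as far as the arm can. A call with a gripper value outside its range is refused whole. The fingers move at their own pace and stop on an object; FORCE is the grip in N (left out, the last holds). Time passes only in rows, so rows that repeat a pose let the fingers close. It gives the time, the measured TCP pose, the force and the opening at its end, in the units of the state.
- bot.get_obs(): the state, without advancing time (a new reading comes with each control period).
- bot.read_camera(name): name is "scene" or "top"; returns (picture, depth): 384x512x3 uint8, blue, green, red; 384x512 float32, m along the optical axis (not along the pixel's ray), 0 where there is no reading.
- bot.calibration(name): a dict with "mtx" (3x3 intrinsics, pixels), "rvec" (rotation vector, rad) and "tvec" (3), from world to camera coordinates, as OpenCV has them. Camera axes: x right, y down, z forward; pixel columns grow to the right and rows downward; lengths in m; the calibration is good to about 2 mm. A picture is of the moment at which its call begins. calibration takes no time and is no camera call.
- bot.hand_in(): hands the job in, once; it reports no verdict.
Trained networks look in the newest picture that a camera, given by its name, has taken for a name from the list of things; names that differ only in an ending like _2 or _b are one class to them, and where a whole thing is asked for, a point or a joint stands for the part that bears it (a point fixed in the world has none). Each returns a list of dicts, best first, with "p" (0 to 1); they miss things now and then, are a little off and sometimes report something else, mostly with a low value. They report only what shows in the picture. A call takes as long as a camera call.
- bot.find_in(camera, label): "xy" ([column, row] in pixels, amid what is visible of it).
- bot.silhouettes(camera, label): "mask" (384x512 bool, what is visible of it) and "xy" ([column, row] in pixels, amid what is visible of it).
The state is a dict: "t": time; "q": joint angles; "joint_vel": joint speeds; "joint_torque": joint torques, N m; "eef_pos": TCP position; "tool_rot": TCP orientation; "contact_force": force on the tool from outside, world axes, zero at the start; "torque": the same for the moment, N m; "gripper_width": opening from 0.0 (shut) to 1.0 (fully open).
Only numpy, scipy, OpenCV 4.12 (cv2) and the standard library are available. Lean on these libraries where they do the work, as an engineer would, in place of code of your own. Each camera call takes 0.05 s, during which the arm holds its last target.

TASK

One of the four white lids on the two plywood bits boxes is not pushed home. Press lightly with closed fingertips near the end of each lid in turn until you find the one that rocks, then press that lid down on its middle until it is fully home, flush and no longer rocks. Only press: do not pry or lift the lids, do not lean on the boxes hard, and leave the other things on the table where they are.

Things in the scene. Friction and masses are not known exactly. Their poses are not given: they have to be found in the camera images.
- block_a: the left-hand bits box: a fixed plywood block 124 (x) x 176 (y) x 45 mm high with two wells side by side along its y axis, each closed by a flat white plastic lid let into its top; origin at the centre of its underside, z up
- block_b: the right-hand bits box: a fixed plywood block 124 (x) x 176 (y) x 45 mm high with two wells side by side along its y axis, each closed by a flat white plastic lid let into its top; origin at the centre of its underside, z up
- well_a1 (a point): a point fixed to the left-hand box (box's axes): the middle of the +y well's lid, 45 mm above the table, at the height of a seated lid's top (flush with the box). Identical captive white lids, 100 mm along the box's x, 66 mm along y, 8 mm thick, 2 mm gap all round, a moulded 22 mm ring in the middle. A seated lid lies firmly on ledges at both x ends
- well_a2 (a point): a point fixed to the left-hand box (box's axes): the middle of the -y well's lid, 45 mm above the table, at the height of a seated lid's top (flush with the box). Identical captive white lids, 100 mm along the box's x, 66 mm along y, 8 mm thick, 2 mm gap all round, a moulded 22 mm ring in the middle. A seated lid lies firmly on ledges at both x ends
- well_b1 (a point): a point fixed to the right-hand box (box's axes): the middle of the +y well's lid, 45 mm above the table, at the height of a seated lid's top (flush with the box). Identical captive white lids, 100 mm along the box's x, 66 mm along y, 8 mm thick, 2 mm gap all round, a moulded 22 mm ring in the middle. A seated lid lies firmly on ledges at both x ends
- well_b2 (a point): a point fixed to the right-hand box (box's axes): the middle of the -y well's lid, 45 mm above the table, at the height of a seated lid's top (flush with the box). Identical captive white lids, 100 mm along the box's x, 66 mm along y, 8 mm thick, 2 mm gap all round, a moulded 22 mm ring in the middle. A seated lid lies firmly on ledges at both x ends
- rock_a1 (a joint): tilt of the lid of well_a1 (rad): 0 level, positive when its end towards the box's +x is tipped down. Seated lids do not tilt. A loose lid sits level on a stud under its middle, about 4 mm proud of the box; a light push (about 1 N) on either x end, say 34 mm from the middle, tips that end down to its ledge and the other end up (about 0.08 rad); let go, it springs back level
- rock_a2 (a joint): tilt of the lid of well_a2 (rad): 0 level, positive when its end towards the box's +x is tipped down. Seated lids do not tilt. A loose lid sits level on a stud under its middle, about 4 mm proud of the box; a light push (about 1 N) on either x end, say 34 mm from the middle, tips that end down to its ledge and the other end up (about 0.08 rad); let go, it springs back level
- rock_b1 (a joint): tilt of the lid of well_b1 (rad): 0 level, positive when its end towards the box's +x is tipped down. Seated lids do not tilt. A loose lid sits level on a stud under its middle, about 4 mm proud of the box; a light push (about 1 N) on either x end, say 34 mm from the middle, tips that end down to its ledge and the other end up (about 0.08 rad); let go, it springs back level
- rock_b2 (a joint): tilt of the lid of well_b2 (rad): 0 level, positive when its end towards the box's +x is tipped down. Seated lids do not tilt. A loose lid sits level on a stud under its middle, about 4 mm proud of the box; a light push (about 1 N) on either x end, say 34 mm from the middle, tips that end down to its ledge and the other end up (about 0.08 rad); let go, it springs back level
- stud (a joint): the push-in stud hidden under the middle of whichever lid is loose (any of the four): 0 standing up, about 0.004 m pushed fully home, when the lid rests flush on its ledges. It moves against about 10 N of friction and stays where it is pushed; a press on the middle of the lid drives it in, a press of under 25 N on the lid's end does not
- glue_stick: white glue stick with a red cap, 31 mm across, 84 mm tall, standing between the boxes; origin at the centre of its underside
- eraser: white eraser 45 x 20 x 12 mm lying between the boxes; origin at the centre of its underside
- tape_roll: roll of paper tape lying flat, 64 mm across, 19 mm high, right of the right-hand box; origin at the centre of its underside
- scissors: scissors with black handles, 150 mm long, lying beyond the boxes; origin under the pivot
- steel_rule: steel rule 200 x 30 x 4 mm lying beyond the boxes; origin at the centre of its underside
- pencil: square yellow pencil 170 mm long, 8 mm thick, lying in the gap between the boxes, on the robot's side; origin under its middle
- card_block: block of paper notes 50 x 70 x 30 mm, left of the left-hand box; origin at the centre of its underside

How it is judged:
By the outcome, as a careful person would: the job done as asked, in the order asked, and still so for the second after the job is handed in, with the robot touching nothing.
It also fails if it takes over 54 s, if anything falls off the work surface, if the arm or the gripper's body presses on something with over 40 N, if the wrist force passes 120 N, or if a joint passes its speed limit or range.

## Working session

There is one attempt and no reset: what is moved stays moved. The work goes in short steps, Python scripts to look and compute and a shell command to move; the robot and the scene stay as the last step left them, time stands still between calls to the robot, and variables do not carry over. Pictures are saved under pics/ and viewed, and the job is handed in when it is done.

```bash
ls; mkdir -p pics; python3 - <<'E'
from station import bot
import cv2
o=bot.get_obs();print(o)
for n in("scene","top"):
    im,d=bot.read_camera(n);cv2.imwrite(f"pics/{n}0.png",im)
    c=bot.calibration(n);print(n,c)
E
```

```text
pics
{'t': 0.0, 'q': array([-1.29409027,  0.47782159,  0.0223311 ,  1.55647435, -0.01147362,
        1.10927826, -0.08310671]), 'joint_vel': array([ 0.00010588,  0.00149632, -0.00032979,  0.00029813,  0.00209185,
       -0.00018167,  0.00032721]), 'joint_torque': array([ 1.87132387e-04, -5.96462417e+01,  1.60759930e+00, -2.81197375e+01,
        1.24140125e-02,  9.21385858e-03,  1.19085780e-05]), 'eef_pos': array([0.25317299, 0.62507616, 0.23030147]), 'tool_rot': array([ 5.81652858e-04,  8.29260696e-01,  5.58861199e-01, -7.21422995e-04]), 'contact_force': array([0.06326542, 1.10718808, 0.70302039]), 'torque': array([-0.01211054, -0.01538794,  0.04414214]), 'gripper_width': 1.0023910769563384}
scene {'mtx': array([[441.4520489 ,   0.        , 261.05483223],
       [  0.        , 441.4520489 , 195.96842327],
       [  0.        ,   0.        ,   1.        ]]), 'rvec': array([ 0.85927806,  2.71022083, -0.80793999]), 'tvec': array([ 0.45974484, -0.25392888,  1.55023237])}
top {'mtx': array([[351.0850506 ,   0.        , 253.96717696],
       [  0.        , 351.0850506 , 191.60964595],
       [  0.        ,   0.        ,   1.        ]]), 'rvec': array([ 2.20963664, -2.00603699,  0.21341691]), 'tvec': array([-0.03817357,  0.595689  ,  0.79617185])}
```

View pics/scene0.png

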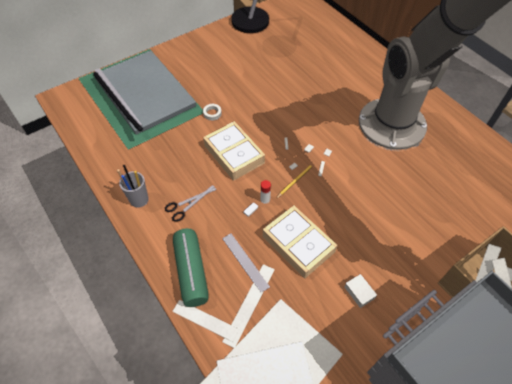

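View pics/top0.png

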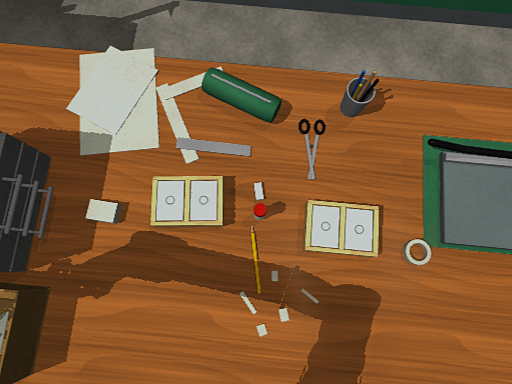

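The scene shows box A at about (187,201) and box B at about (342,228) in the top view. The lid rings are at about (170,200), (204,200), (326,226) and (359,229). Next I'll measure them.

```bash
cat > h.py <<'E'
import numpy as np,cv2
from station import bot
def cam(n):
    c=bot.calibration(n);R=cv2.Rodrigues(c["rvec"])[0];return c["mtx"],R,np.ravel(c["tvec"])
def onplane(n,uv,z):
    K,R,t=cam(n);C=-R.T@t
    d=R.T@np.linalg.inv(K)@np.array([uv[0],uv[1],1.]);return C+d*(z-C[2])/d[2]
def cloud(n,d):
    K,R,t=cam(n);v,u=np.mgrid[:384,:512];P=np.stack([(u-K[0,2])/K[0,0]*d,(v-K[1,2])/K[1,1]*d,d],-1)
    return (P-t)@R
def proj(n,p):
    K,R,t=cam(n);q=K@(R@np.asarray(p)+t);return q[:2]/q[2]
E
python3 - <<'E'
from h import *
im,d=bot.read_camera("top")
P=cloud("top",d)
for l in("block_a","block_b"):
    for s in bot.silhouettes("top",l):
        m=s["mask"]; q=P[m]; top=m&(P[...,2]>.038)
        v,u=np.nonzero(top)
        W=np.array([onplane("top",(a,b),.045)[:2] for a,b in zip(u,v)],np.float32)
        r=cv2.minAreaRect(W)
        print(l,round(s["p"],2),s["xy"],m.sum(),top.sum(),"rect",r,"med z",np.median(P[top][:,2]),P[top][:,:2].mean(0))
for l in("well_a1",):
    for s in bot.find_in("top",l): print(l,s["p"],s["xy"],onplane("top",s["xy"],.045))
    for s in bot.silhouettes("top",l):
        m=s["mask"];m=cv2.erode(m.astype(np.uint8),np.ones((5,5)))>0
        print(l,s["p"],s["xy"],m.sum(),"z",P[m][:,2].mean(),P[m][:,2].std(),onplane("top",s["xy"],.045))
im2=cv2.resize(im[160:270,130:400],None,fx=2.9,fy=2.9,interpolation=cv2.INTER_CUBIC);cv2.imwrite("pics/crop.png",im2)
for n in("glue_stick","eraser","pencil","scissors","tape_roll","steel_rule","card_block"):
    f=bot.find_in("top",n)
    if f: print(n,f[0]["xy"],onplane("top",f[0]["xy"],.01))
print(bot.get_obs()["t"])
E
```

```text
Traceback (most recent call last):
  File "h.py", line 6, in onplane
    K,R,t=cam(n);C=-R.T@t
          ~~~^^^
  File "h.py", line 4, in cam
    c=bot.calibration(n);R=cv2.Rodrigues(c["rvec"])[0];return c["mtx"],R,np.ravel(c["tvec"])
ValueError: time passes only in moves, steps and waits
```

```bash
sed -i 's/^def cam/import functools\n@functools.lru_cache(None)\ndef cam/' h.py
python3 - <<'E'
from h import *
cam("top")
im,d=bot.read_camera("top")
P=cloud("top",d)
for l in("block_a","block_b"):
    for s in bot.silhouettes("top",l):
        m=s["mask"]; q=P[m]; top=m&(P[...,2]>.038)
        v,u=np.nonzero(top)
        W=np.array([onplane("top",(a,b),.045)[:2] for a,b in zip(u,v)],np.float32)
        r=cv2.minAreaRect(W)
        print(l,round(s["p"],2),s["xy"],m.sum(),top.sum(),"rect",r,"med z",np.median(P[top][:,2]),P[top][:,:2].mean(0))
for l in("well_a1",):
    for s in bot.find_in("top",l): print(l,s["p"],s["xy"],onplane("top",s["xy"],.045))
    for s in bot.silhouettes("top",l):
        m=s["mask"];m=cv2.erode(m.astype(np.uint8),np.ones((5,5)))>0
        print(l,s["p"],s["xy"],m.sum(),"z",P[m][:,2].mean(),P[m][:,2].std(),onplane("top",s["xy"],.045))
im2=cv2.resize(im[160:270,130:400],None,fx=2.9,fy=2.9,interpolation=cv2.INTER_CUBIC);cv2.imwrite("pics/crop.png",im2)
for n in("glue_stick","eraser","pencil","scissors","tape_roll","steel_rule","card_block"):
    f=bot.find_in("top",n)
    if f: print(n,f[0]["xy"],onplane("top",f[0]["xy"],.01))
print(bot.get_obs()["t"])
E
```

```text
block_a 0.97 [339.5, 227.8] 3808 3597 rect ((0.5317903161048889, -0.19871458411216736), (0.12431544065475464, 0.18172165751457214), 0.1291755884885788) med z 0.046040280000179686 [ 0.53005728 -0.20025758]
block_a 0.88 [189.7, 199.3] 3767 3451 rect ((0.5599405765533447, 0.1840001344680786), (0.12833239138126373, 0.17712824046611786), 5.572560787200928) med z 0.046867778960003534 [0.56079434 0.18374948]
block_a 0.4 [417.4, 243.6] 349 2 rect ((0.49291783571243286, -0.3895045518875122), (0.03901571407914162, 0.0), -162.03347778320312) med z 0.9016219318539295 [0.4209829  0.00659672]
block_b 0.97 [339.5, 227.8] 3808 3597 rect ((0.5317903161048889, -0.19871458411216736), (0.12431544065475464, 0.18172165751457214), 0.1291755884885788) med z 0.046040280000179686 [ 0.53005728 -0.20025758]
block_b 0.88 [189.7, 199.3] 3767 3451 rect ((0.5599405765533447, 0.1840001344680786), (0.12833239138126373, 0.17712824046611786), 5.572560787200928) med z 0.046867778960003534 [0.56079434 0.18374948]
block_b 0.4 [417.4, 243.6] 349 2 rect ((0.49291783571243286, -0.3895045518875122), (0.03901571407914162, 0.0), -162.03347778320312) med z 0.9016219318539295 [0.4209829  0.00659672]
well_a1 0.65 [188.3, 202.1] [0.55796563 0.17889841 0.045     ]
well_a1 0.72 [185.7, 200.0] 3149 z 0.05124463315336407 0.06284228078164475 [0.56258319 0.18601382 0.045     ]
glue_stick [259.2, 208.0] [0.56590361 0.0026896  0.01      ]
eraser [104.2, 212.9] [0.51497476 0.39601455 0.01      ]
pencil [255.9, 255.3] [ 4.45979957e-01 -2.04162186e-04  1.00000000e-02]
scissors [313.8, 143.1] [ 0.75489461 -0.12636823  0.01      ]
tape_roll [422.1, 250.0] [ 0.49913079 -0.4147435   0.01      ]
steel_rule [209.5, 143.5] [0.72657044 0.15094496 0.01      ]
card_block [101.2, 212.9] [0.51423551 0.4036333  0.01      ]
0.8
```

View pics/crop.png

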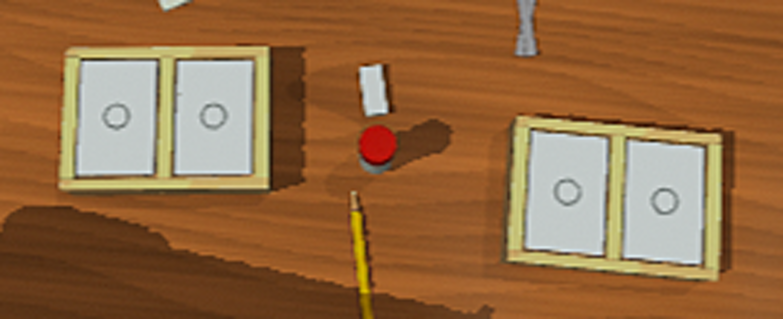

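The crop shows all four lids clearly, with the left box almost axis-aligned and the right one turned a few degrees. I'll fit each lid from its white pixels.

```bash
python3 - <<'E'
from h import *
cam("top");cam("scene")
im,d=bot.read_camera("top");P=cloud("top",d)
im2,d2=bot.read_camera("scene");P2=cloud("scene",d2)
np.savez("f.npz",im=im,d=d,im2=im2,d2=d2)
hsv=cv2.cvtColor(im,cv2.COLOR_BGR2HSV)
w=((hsv[...,1]<45)&(hsv[...,2]>140)).astype(np.uint8)
roi=np.zeros_like(w);roi[170:262,145:390]=1;w&=roi
n,lab,st,ce=cv2.connectedComponentsWithStats(w)
for i in range(1,n):
    if st[i,4]<400: continue
    m=cv2.morphologyEx((lab==i).astype(np.uint8),cv2.MORPH_CLOSE,np.ones((5,5)))
    c=max(cv2.findContours(m,0,1)[0],key=cv2.contourArea)[:,0]
    W=np.array([onplane("top",p,.045)[:2] for p in c],np.float32)
    r=cv2.minAreaRect(W)
    e=cv2.erode(m,np.ones((5,5)))>0
    z=P[e][:,2];z=z[(z>.02)&(z<.08)]
    # plane fit & scene depth in rect
    q=P2[(P2[...,2]>.02)&(P2[...,2]<.08)]
    bp=cv2.boxPoints(((r[0]),(r[1][0]*.8,r[1][1]*.8),r[2]))
    ins=np.array([cv2.pointPolygonTest(bp.astype(np.float32),(float(a),float(b)),False)>0 for a,b in q[:,:2]])
    print(i,ce[i],st[i,4],"rect",np.round(r[0],4),np.round(r[1],4),round(r[2],2),"z top",z.mean().round(4),z.std().round(4),"scene",q[ins][:,2].mean().round(4),q[ins][:,2].std().round(4),ins.sum())
E
```

```text
2 [169.73552124 200.15926641] 1036 rect [0.5583 0.2251] [0.0983 0.066 ] 6.08 z top 0.05 0.0014 scene 0.0492 0.0021 477
3 [203.22492697 200.19474197] 1027 rect [0.5672 0.1434] [0.0971 0.0644] 6.77 z top 0.0462 0.0015 scene 0.0452 0.0022 425
5 [324.87672493 226.19411224] 1087 rect [ 0.5318 -0.1613] [0.0992 0.0666] 0.19 z top 0.0462 0.0015 scene 0.0457 0.0024 316
6 [358.49908257 229.31651376] 1090 rect [ 0.5319 -0.2433] [0.0994 0.0665] 0.71 z top 0.0462 0.0015 scene 0.0456 0.0023 300
```

Depth shows lid a1 (+y, left box) about 4 mm proud, so I'll test that one first. Next step is the tool-frame shift to a hover over its −x end.

```bash
cat >> h.py <<'E'
from scipy.spatial.transform import Rotation as Ro
MID=np.array([.5582,.2242]);YAW=np.radians(6.2);BX=np.array([np.cos(YAW),np.sin(YAW)])
def delta(p,o=None):
    o=o or bot.get_obs();w,x,y,z=o["tool_rot"];R=Ro.from_quat([x,y,z,w])
    T=Ro.from_matrix(np.array([[-BX[1],BX[0],0],[BX[0],BX[1],0],[0,0,-1]]).T)
    return np.round(R.inv().apply(np.array(p)-o["eef_pos"])*100,2),np.round((R.inv()*T).as_rotvec(),3)
E
python3 - <<'E'
from h import *
o=bot.get_obs();print(onplane("top",(169.74,200.16),.049),onplane("top",(169.74,200.16),.045))
p=MID-.034*BX;print(p,delta([*p,.12],o),delta([*p,.065],o))
E
```

```text
[0.55771998 0.22425434 0.049     ] [0.55836147 0.22527546 0.045     ]
[0.52439887 0.22052802] (array([-27.37,  40.33,  11.13]), array([ 0.   , -0.   , -0.493])) (array([-27.37,  40.33,  16.63]), array([ 0.   , -0.   , -0.493]))
```

```bash
python3 -m creep '[[[-3.4,5,1.4,0,0,-0.06,0],[-6.8,10,2.8,0,0,-0.12,0],[-10.2,15,4.2,0,0,-0.18,0],[-13.6,20,5.6,0,0,-0.24,0],[-17,25,7,0,0,-0.3,0],[-20.4,30,8.4,0,0,-0.36,0],[-23.8,35,9.8,0,0,-0.42,0],[-27.4,40.3,11.1,0,0,-0.493,0],[-27.4,40.3,11.1,0,0,-0.493,0],[-27.4,40.3,11.1,0,0,-0.493,0]]]' 20
python3 - <<'E'
from h import *
p=MID-.034*BX;o=bot.get_obs();print(o["t"],o["eef_pos"],o["contact_force"],delta([*p,.06],o))
im,d=bot.read_camera("top");cv2.imwrite("pics/t1.png",im)
E
```

```text
t: 2.15
eef_pos: [0.5241, 0.2204, 0.1203]
tool_rot: [-0.0, 0.668, 0.744, 0.0]
contact_force: [-0.7, 0.8, -0.6]
gripper_width: -0.0
2.15 [0.52414191 0.22041615 0.12029672] [-0.73064867  0.83221655 -0.56077621] (array([0.01, 0.03, 6.03]), array([-0.   , -0.   , -0.001]))
```

View pics/t1.png

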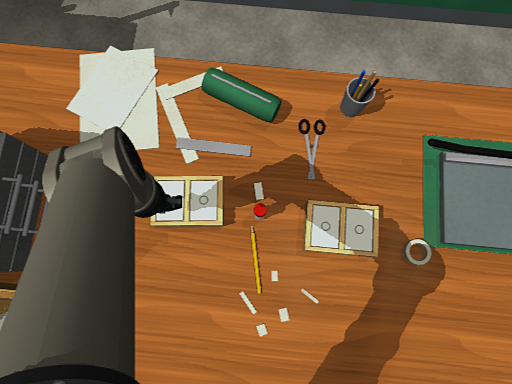

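The closed gripper hangs over lid a1 at about (172,203), with the lid's far end still visible at about (170,187). I'll go down close to it and record a baseline.

```bash
python3 -m creep '[[[0,0,3,0,0,0,0],[0,0,5.5,0,0,0,0],[0,0,6.6,0,0,0,0],[0,0,6.6,0,0,0,0],[0,0,6.6,0,0,0,0]]]'
cat >> h.py <<'E'
def look(name,save=True):
    o=bot.get_obs()
    print("t",round(o["t"],2),"tcp",np.round(o["eef_pos"],4),"F",np.round(o["contact_force"],2))
    for n in("top","scene"):
        cam(n);im,d=bot.read_camera(n);P=cloud(n,d)
        if save: cv2.imwrite(f"pics/{name}_{n}.png",cv2.resize(im[170:240,130:240] if n=="top" else im[190:280,250:350],None,fx=5,fy=5,interpolation=cv2.INTER_CUBIC))
        r=P[...,:2]-MID;a=r@BX;b=r@np.array([-BX[1],BX[0]])
        out=[]
        for lo,hi in((-.046,-.028),(-.012,.012),(.028,.046)):
            m=(a>lo)&(a<hi)&(abs(b)<.028)&(P[...,2]>.035)&(P[...,2]<.062)
            out.append((int(m.sum()),round(float(np.median(P[m][:,2]))*1000,2) if m.sum() else None,round(float(P[m][:,2].mean())*1000,2) if m.sum() else None))
        print(n,"-x,mid,+x:",out)
E
python3 -c "
from h import *
look('h1')"
```

```text
t: 2.82
eef_pos: [0.5245, 0.2212, 0.0553]
tool_rot: [0.0, 0.668, 0.745, 0.001]
contact_force: [-1.1, 1.0, -0.3]
gripper_width: -0.002
t 2.83 tcp [0.5245 0.2212 0.0553] F [-1.07  0.95 -0.26]
top -x,mid,+x: [(54, 49.4, 49.48), (56, 50.06, 49.78), (139, 50.21, 50.05)]
scene -x,mid,+x: [(69, 49.2, 48.97), (156, 49.22, 49.38), (128, 49.04, 48.63)]
```

```bash
python3 -m creep '[[[0,0,0.3,0,0,0,0],[0,0,0.5,0,0,0,0],[0,0,0.5,0,0,0,0],[0,0,0.5,0,0,0,0]]]'
python3 -m creep '[[[0,0,0.1,0,0,0,0],[0,0,0.1,0,0,0,0]]]'
python3 -m creep '[[[0,0,0.1,0,0,0,0],[0,0,0.1,0,0,0,0]]]'
python3 -c "
from h import *
look('h2')"
```

```text
t: 3.42
eef_pos: [0.524, 0.2203, 0.0493]
tool_rot: [-0.0, 0.668, 0.744, -0.0]
contact_force: [0.7, 0.8, -0.2]
gripper_width: 0.004
t: 3.68
eef_pos: [0.524, 0.2204, 0.0483]
tool_rot: [-0.0, 0.668, 0.744, -0.0]
contact_force: [-0.1, 0.1, -0.0]
gripper_width: 0.0
t: 3.92
eef_pos: [0.5239, 0.2204, 0.0472]
tool_rot: [-0.0, 0.668, 0.744, -0.0]
contact_force: [-0.7, -0.3, 0.2]
gripper_width: -0.002
t 3.92 tcp [0.5239 0.2204 0.0472] F [-0.75 -0.26  0.2 ]
top -x,mid,+x: [(41, 47.0, 48.11), (64, 50.18, 50.19), (138, 52.33, 52.39)]
scene -x,mid,+x: [(65, 46.58, 47.47), (150, 49.4, 49.38), (131, 50.85, 50.25)]
```

It rocks: the pressed end fell about 2.5 mm, the far end rose about 2.3 mm, and there was almost no force. I'll go on gently to the ledge stop.

```bash
python3 -m creep '[[[0,0,0.07,0,0,0,0],[0,0,0.07,0,0,0,0]]]'
python3 -m creep '[[[0,0,0.06,0,0,0,0],[0,0,0.06,0,0,0,0]]]'
python3 -c "
from h import *
look('h3')"
```

```text
t: 4.28
eef_pos: [0.5239, 0.2205, 0.0468]
tool_rot: [-0.0, 0.668, 0.744, -0.0]
contact_force: [-2.1, 0.6, 3.5]
gripper_width: 0.003
t: 4.53
eef_pos: [0.524, 0.2204, 0.0466]
tool_rot: [-0.0, 0.668, 0.744, -0.0]
contact_force: [-5.1, -1.5, 9.1]
gripper_width: -0.002
t 4.53 tcp [0.524  0.2204 0.0466] F [-5.13 -1.45  9.13]
top -x,mid,+x: [(38, 46.76, 47.58), (63, 49.87, 49.93), (138, 52.3, 52.25)]
scene -x,mid,+x: [(68, 46.77, 47.91), (152, 48.99, 48.96), (129, 51.58, 50.75)]
```

It stopped on the ledge at 9 N, well under 25 N. I'll retract and move over the middle (tool +y is the box's +x).

```bash
python3 -m creep '[[[0,0,-1.2,0,0,0,0],[0,0,-2,0,0,0,0],[0,3.4,-2,0,0,0,0],[0,3.4,-2,0,0,0,0],[0,3.4,-2,0,0,0,0]]]'
python3 -c "
from h import *
print(delta([*MID,.05]))
look('h4')"
```

```text
t: 5.25
eef_pos: [0.5574, 0.224, 0.066]
tool_rot: [-0.0, 0.668, 0.744, -0.0]
contact_force: [0.0, 0.0, -0.3]
gripper_width: -0.0
(array([0.01, 0.08, 1.6 ]), array([-0.,  0., -0.]))
t 5.25 tcp [0.5574 0.224  0.066 ] F [ 0.04  0.03 -0.26]
top -x,mid,+x: [(164, 50.01, 49.97), (80, 50.04, 49.98), (33, 50.01, 49.89)]
scene -x,mid,+x: [(4, 46.15, 46.04), (127, 49.1, 49.11), (129, 48.68, 48.19)]
```

View pics/h4_scene.png

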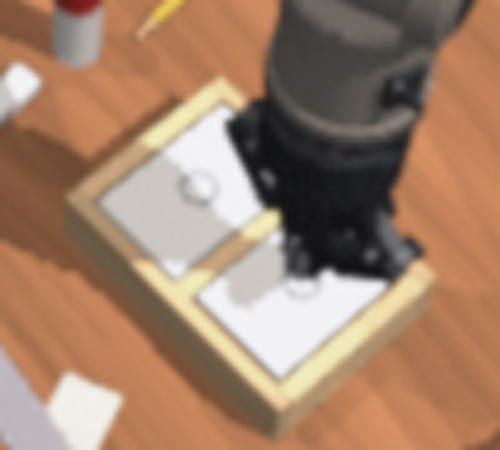

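The lid sprang back level and the fingertips hover by the ring at about (302,285). Now I'll press the middle in small steps.

```bash
python3 -m creep '[[[0,0.05,1,0,0,0,0],[0,0.05,1.5,0,0,0,0],[0,0.05,1.6,0,0,0,0],[0,0.05,1.7,0,0,0,0],[0,0.05,1.7,0,0,0,0]]]'
python3 -m creep '[[[0,0,0.1,0,0,0,0],[0,0,0.2,0,0,0,0],[0,0,0.2,0,0,0,0]]]'
python3 -m creep '[[[0,0,0.07,0,0,0,0],[0,0,0.14,0,0,0,0],[0,0,0.14,0,0,0,0]]]'
```

```text
t: 5.98
eef_pos: [0.5584, 0.2242, 0.0491]
tool_rot: [0.0, 0.668, 0.744, 0.0]
contact_force: [-0.7, 0.4, -0.6]
gripper_width: 0.0
t: 6.35
eef_pos: [0.5586, 0.2242, 0.048]
tool_rot: [0.0, 0.668, 0.744, 0.0]
contact_force: [-2.4, -0.4, 8.9]
gripper_width: 0.001
t: 6.72
eef_pos: [0.5586, 0.2242, 0.0467]
tool_rot: [0.0, 0.668, 0.744, 0.0]
contact_force: [-3.1, -0.9, 9.8]
gripper_width: -0.006
```

The stud is moving at about 10 N, as expected.

```bash
python3 -m creep '[[[0,0,0.06,0,0,0,0],[0,0,0.12,0,0,0,0],[0,0,0.12,0,0,0,0]]]'
python3 -m creep '[[[0,0,0.05,0,0,0,0],[0,0,0.1,0,0,0,0],[0,0,0.1,0,0,0,0]]]'
```

```text
t: 7.1
eef_pos: [0.5586, 0.2242, 0.0455]
tool_rot: [0.0, 0.668, 0.744, 0.0]
contact_force: [-3.0, -0.9, 8.6]
gripper_width: 0.002
t: 7.48
eef_pos: [0.5585, 0.2243, 0.0451]
tool_rot: [0.0, 0.668, 0.744, 0.0]
contact_force: [-5.0, -2.1, 14.5]
gripper_width: -0.001
```

```bash
python3 -m creep '[[[0,0,0.05,0,0,0,0],[0,0,0.05,0,0,0,0]]]'
python3 -m creep '[[[0,0,0.03,0,0,0,0],[0,0,0.03,0,0,0,0]]]'
```

```text
t: 7.72
eef_pos: [0.5586, 0.2242, 0.0451]
tool_rot: [0.0, 0.668, 0.744, 0.0]
contact_force: [-5.9, -2.8, 18.2]
gripper_width: -0.002
t: 7.98
eef_pos: [0.5586, 0.2242, 0.045]
tool_rot: [0.0, 0.668, 0.744, 0.0]
contact_force: [-7.0, -3.8, 20.8]
gripper_width: 0.001
```

It bottomed at z = 0.045, with force rising and no more travel. I'll lift off and re-test both ends lightly, starting with −x.

```bash
python3 -m creep '[[[0,0,-1,0,0,0,0],[0,0,-2,0,0,0,0],[0,-3.4,-2,0,0,0,0],[0,-3.4,-2,0,0,0,0],[0,-3.4,-1,0,0,0,0],[0,-3.4,-0.8,0,0,0,0],[0,-3.4,-0.8,0,0,0,0],[0,-3.4,-0.8,0,0,0,0]]]'
python3 -c "
from h import *
look('h5')"
```

```text
t: 8.98
eef_pos: [0.5249, 0.2205, 0.0505]
tool_rot: [0.0, 0.668, 0.744, 0.0]
contact_force: [-0.3, 0.9, -0.7]
gripper_width: -0.003
t 8.97 tcp [0.5249 0.2205 0.0505] F [-0.28  0.93 -0.67]
top -x,mid,+x: [(50, 46.68, 47.61), (52, 47.03, 47.03), (133, 46.55, 46.66)]
scene -x,mid,+x: [(62, 46.13, 46.57), (153, 45.71, 45.84), (119, 45.58, 45.67)]
```

```bash
python3 -m creep '[[[0,0,0.3,0,0,0,0],[0,0,0.5,0,0,0,0],[0,0,0.5,0,0,0,0]]]'
python3 -m creep '[[[0,0,0.08,0,0,0,0],[0,0,0.08,0,0,0,0]]]'
python3 -c "
from h import *
look('h6')"
```

```text
t: 9.45
eef_pos: [0.5244, 0.2204, 0.0455]
tool_rot: [-0.0, 0.668, 0.744, -0.0]
contact_force: [0.2, 0.2, -0.5]
gripper_width: -0.0
t: 9.7
eef_pos: [0.5245, 0.2205, 0.0452]
tool_rot: [-0.0, 0.668, 0.744, 0.0]
contact_force: [-2.2, -0.4, 4.6]
gripper_width: -0.002
t 9.7 tcp [0.5245 0.2205 0.0452] F [-2.2  -0.45  4.56]
top -x,mid,+x: [(42, 46.14, 47.76), (55, 46.57, 46.29), (133, 46.55, 46.58)]
scene -x,mid,+x: [(64, 45.63, 46.45), (156, 45.67, 45.83), (121, 45.58, 45.43)]
```

The −x end is firm and the far end didn't move. Now the +x end.

```bash
python3 -m creep '[[[0,0,-1,0,0,0,0],[0,0,-2,0,0,0,0],[0,4,-2,0,0,0,0],[0,6.8,-2,0,0,0,0],[0,6.8,-1,0,0,0,0],[0,6.8,-0.4,0,0,0,0],[0,6.8,-0.1,0,0,0,0],[0,6.8,-0.1,0,0,0,0],[0,6.8,-0.1,0,0,0,0]]]'
python3 -m creep '[[[0,0,0.1,0,0,0,0],[0,0,0.1,0,0,0,0]]]'
python3 -c "
from h import *
look('h7')"
```

```text
t: 10.92
eef_pos: [0.5919, 0.2279, 0.0459]
tool_rot: [-0.0, 0.668, 0.744, 0.0]
contact_force: [0.5, -0.6, 0.4]
gripper_width: 0.001
t: 11.18
eef_pos: [0.5921, 0.228, 0.0453]
tool_rot: [-0.0, 0.668, 0.744, 0.0]
contact_force: [-1.6, 0.1, 4.7]
gripper_width: 0.002
t 11.18 tcp [0.5921 0.228  0.0453] F [-1.57  0.06  4.75]
top -x,mid,+x: [(158, 46.85, 46.67), (212, 46.66, 46.6), (27, 45.53, 46.71)]
scene -x,mid,+x: [(58, 45.6, 45.61), (0, None, None), (103, 46.35, 47.65)]
```

Both ends are firm. I'll retract well clear and take a final look.

```bash
python3 -m creep '[[[0,0,-2,0,0,0,0],[0,0,-6,0,0,0,0],[0,0,-10,0,0,0,0],[4,0,-15,0,0,0,0],[10,0,-18,0,0,0,0],[16,0,-18,0,0,0,0],[20,0,-18,0,0,0,0],[20,0,-18,0,0,0,0],[20,0,-18,0,0,0,0]]]'
python3 - <<'E'
from h import *
look('h8')
for n in("top","scene"):
    im,d=bot.read_camera(n);cv2.imwrite(f"pics/end_{n}.png",im)
E
```

```text
t: 12.4
eef_pos: [0.571, 0.4257, 0.2254]
tool_rot: [0.001, 0.668, 0.744, 0.0]
contact_force: [0.4, -0.5, 0.4]
gripper_width: 0.001
t 12.4 tcp [0.571  0.4257 0.2254] F [ 0.36 -0.48  0.37]
top -x,mid,+x: [(159, 46.59, 46.44), (212, 46.62, 46.54), (158, 46.93, 46.79)]
scene -x,mid,+x: [(109, 46.12, 45.86), (157, 45.75, 45.79), (119, 45.52, 45.51)]
```

View pics/end_top.png

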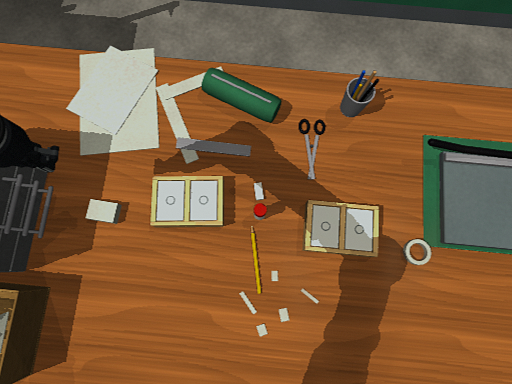

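The final picture shows lid a1 at (170,200) level with its neighbour, everything else in place and the arm clear.

```bash
python3 -c "
from station import bot
print(bot.hand_in())"
```

```text
the job is handed in; nothing more can be done
None
```

The loose lid was a1 (left-hand box, +y well). It is now pressed fully home, and I handed the job in at about 12.5 s.

- **Finding it:** The depth images showed a1 about 4 mm higher than the other three lids, so I tested it first. A light press on its −x end tipped that end down and raised the far end about 2.3 mm, with almost no force until the ledge stopped it at 9 N. It sprang back level when I let go. Having found the loose one, I did not press the other three lids.
- **Pressing it home:** I pressed on its middle. The lid went down at about 9–10 N and stopped at a height of 45 mm, where I held it up to about 21 N.
- **Last checks:** Light presses of about 5 N on both ends met a firm stop at 45 mm. During the −x press the far end stayed still; during the +x press it stayed at seated height. Both cameras put the lid level, at the height the seated lids had at the start. In the final picture the other things were where they started, and the arm was clear. No check failed or disagreed.

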